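# Park the slicer's food holder in its side bay

## Robot

A 7-joint arm with a two-finger parallel gripper is mounted at the origin on a cart in front of the work surface, level with it; the furniture and walls round the work are solid. World frame = base frame: x ahead of the robot, y to its left, z up, the work surface at z = 0. Lengths are in m, angles in rad, forces in N, time in s.
With the tool pointing down it reaches from about 0.4 to 0.875 m from the base axis. Payload 6.5 kg.
Tool frame: the origin (TCP) lies on the centre line of the jaws, within the pads' length; the fingertips stand 22 mm ahead of it and the grasp point (between the pads) lies 3 mm ahead of it; z points along the fingers, y is the line along which they close (so a half turn about z gives the same grasp; the last joint's range is limited). The gripper opens to 88 mm and grips with 3 to 60 N. Pads are 18 mm wide; open, the fingers measure 123 mm over their backs; the gripper's body (75 mm by 187 mm) begins 45 mm behind the grasp point.
Start: joints at [-1.191, 0.536, -0.004, 1.538, 0.003, 1.067, -0.071], TCP at [0.28, 0.586, 0.261] pointing down, gripper open.
Joint ranges: [-2.7, 2.7], [-0.37, 2.16], [-1.27, 1.26], [0.24, 2.4], [-1.31, 4.45], [0.19, 1.91], [-2.76, 2.76]. Speed limits (rad/s): [2.39, 2.39, 3.14, 3.14, 3.14, 3.14, 3.14].

## Interface

Orientations are given as a rotation vector (axis times angle).
In Python, from plant import arm, snapshot, get_calibration gives the robot as it stands.
- The arm moves only by the tool apply_moves, never from a script. Its argument "targets" is one flat list of numbers, 4 for each row, row after row: the shift along the world's x, y, z in m, then the turn about the world's z in degrees. In form: [x, y, z, twist, x, y, z, twist, ...]. A call has 1 to 5 rows; each row is the pose to reach, as a shift and turn from the pose commanded when the call began; what a row does not reach only later rows make up. A row lasts 1/12 s, in which the tool goes at most 41.7 mm and 7.16 degrees, less where a joint would pass 70% of its speed; a pose out of reach is approached as far as the arm can. A call with a gripper value outside its range is refused whole. "gripper" is the closure in counts, from 0 (fully open) to 255 (shut), set as the call begins (left out, the last holds). The fingers move at their own pace and stop on an object; "grip_force" is the grip in N (left out, the last holds). Time passes only in rows, so rows that repeat a pose let the fingers close. It gives the time, the measured TCP pose, the force, the opening and the grip force at its end, in the units of the state.
- arm.read_state(): the state, without advancing time (a new reading comes with each control period).
- snapshot(name): name is "scene" or "side" or "wrist"; returns the picture (400x640x3 uint8, red, green, blue); there is no depth.
- get_calibration(name): a dict with "vertical_fov" (degrees; the focal length in pixels is half the picture's height over the tangent of half this angle, whatever the lens; pixels are square), "cx", "cy" (the principal point, pixels), "k1" (the pictures are not rectified: a ray, as slopes to the right and down, at radius r is drawn at 1 + k1 r^2 times it, then the intrinsics apply), "view" (4x4, takes a point from world to camera coordinates). Camera axes: x right, y up, looking along -z (the intrinsics and any distortion apply to the point x, -y, -z); pixel columns grow to the right and rows downward; lengths in m; the calibration is good to about 2 mm. A picture is of the moment at which its call begins: read the wrist's pose just before it. get_calibration takes no time and is no camera call; for the wrist camera it gives the pose at the moment of the call.
- arm.finish_job(): hands the job in; it is judged then, once.
The state is a dict: "time": time; "joints": joint angles; "joint_vel": joint speeds; "effort": joint torques, N m; "position": TCP position; "ee_rot": TCP orientation; "contact_force": force on the tool from outside, world axes, zero at the start; "wrist_torque": the same for the moment, N m; "grip_width": finger opening in m; "finger_force": force on a finger pad.
Only numpy, scipy, OpenCV 4.12 (cv2) and the standard library are available. Lean on these libraries where they do the work, as an engineer would, in place of code of your own. Each camera call takes 0.05 s, during which the arm holds its last target. There are 200 camera calls.

## Task

Make the vegetable slicer safe: with the fingertips, push its round food holder along the L-shaped slot to the far corner, then push it round the corner to the very end of the short side bay, and leave it there with the robot clear of it. Only push, lift nothing, and leave the lemon on the board and the salt shaker, jam jar and onion round it where they are.

Things in the scene. Friction and masses are not known exactly. Their poses are not given: they have to be found in the camera images.
- slicer: slicing board fixed to the table: white plate in a light wooden frame, 290 x 224 mm, top 40 mm above the table. Origin: centre of its underside; z up. Through slot 18 mm wide, shaped as an L: long leg along the board's x at y = -40 mm (pin centre x -77 to +77 mm), then side bay along +y at x = +75 mm (pin centre y up to +42 mm). Its walls and ends are hard stops, 2 mm play each side
- corner (a point): corner of the L on the board's top, 40 mm above the table: the axis of the holder stands over it when the long push is done
- bay_end (a point): end of the side bay on the board's top, 40 mm above the table: the axis of the holder stands over it when it is parked
- food_holder: grey round cap 92 mm across, 41 mm high, sides upright for the lower 28 mm, top domed; about 0.25 kg. Origin: on its axis at its flat underside, which lies on the board; z up. Its 14 mm pin runs in the slot, a flange under the plate keeps it captive. Starts in the near half of the long leg; slides with light friction, may spin, stays where it is left
- lemon: bystander: yellow lemon, 72 x 57 mm, 58 mm high, lying loose on the board to the +y side of the long leg; origin under its centre
- salt_shaker: bystander: salt shaker, 44 mm across, 90 mm high, loose on the table beside the board on its -y side; origin under its centre; another one at the back of the table is no part of this
- jam_jar: bystander: jam jar, 66 mm across, 90 mm high, loose on the table beside the board on its +y side; origin under its centre
- onion: bystander: red onion, 84 mm across, 82 mm high, loose on the table beyond the far end of the board; origin under its centre
Not all that is in view belongs to the job. Leave any purple look-alike of the food_holder alone.

How it is judged:
By the outcome, as a careful person would: the job done as asked, in the order asked, and still so for the second after the job is handed in, with the robot touching nothing.
It also fails if it takes over 43 s, if anything falls off the work surface, if the arm or the gripper's body presses on something with over 40 N, if the wrist force passes 120 N, or if a joint passes its speed limit or range.

## Working session

There is one attempt and no reset: what is moved stays moved. The work goes in short steps, Python scripts to look and compute and a tool call to move; the robot and the scene stay as the last step left them, time stands still between calls to the robot, and variables do not carry over. Pictures are saved under pics/ and viewed, at most 10 in all, crops included, and the job is handed in when it is done.

Besides the shell and the picture viewer there is one more tool, called after "Call:" as a command line: name --argument value ..., lists and objects as JSON in quotes. apply_moves: Moves the arm, as the interface text tells. Its arguments: {"type":"object","properties":{"targets":{"type":"array"},"gripper":{"type":"number"},"grip_force":{"type":"number"}},"required":["targets"]}

```bash
mkdir -p pics; ls; python3 - <<'E'
from plant import arm, snapshot, get_calibration
import cv2
s=arm.read_state(); print(s)
for n in ("scene","side"):
    cv2.imwrite(f"pics/{n}0.png",cv2.cvtColor(snapshot(n),cv2.COLOR_RGB2BGR))
    print(n,get_calibration(n))
E
```

```text
pics
{'time': 0.0, 'joints': array([-1.19121071,  0.53716317, -0.00441951,  1.53884817,  0.00261481,
        1.06727553, -0.07118595]), 'joint_vel': array([-0.00032975,  0.00140806, -0.00020059,  0.00020679, -0.00119151,
       -0.00223103, -0.00069994]), 'effort': array([-4.25701255e-04, -5.71001136e+01,  9.90077332e-01, -2.51598501e+01,
       -5.64072642e-02,  1.78981695e-02,  1.56191609e-04]), 'position': array([0.2800426 , 0.58595841, 0.25985089]), 'ee_rot': array([-6.94286449e-01, -3.06367862e+00,  2.62800227e-03]), 'contact_force': array([-0.86271332, -0.48015199, -0.52862835]), 'wrist_torque': array([-0.02391598,  0.00275026,  0.06626947]), 'finger_force': 0.0, 'grip_width': 0.08815592355603816}
scene {'vertical_fov': 53.66447209369265, 'cx': 320.6791946457906, 'cy': 197.6496803322142, 'k1': -0.08391378553384461, 'view': array([[ 0.77746369, -0.62869067,  0.01726997, -0.47984341],
       [ 0.44426153,  0.56841377,  0.69248645, -0.2646766 ],
       [-0.44517626, -0.53071068,  0.72122414, -0.83006291],
       [ 0.        ,  0.        ,  0.        ,  1.        ]])}
side {'vertical_fov': 51.98007352571793, 'cx': 321.97192412602624, 'cy': 196.0476964141832, 'k1': -0.00233611758226485, 'view': array([[ 9.99739879e-01,  2.28048956e-02, -3.34138869e-04,
        -5.61597325e-01],
       [-1.00881791e-02,  4.55298412e-01,  8.90281745e-01,
        -1.93129992e-02],
       [ 2.04549151e-02, -8.90046793e-01,  4.55410039e-01,
        -1.23543626e+00],
       [ 0.00000000e+00,  0.00000000e+00,  0.00000000e+00,
         1.00000000e+00]])}
```

View pics/scene0.png

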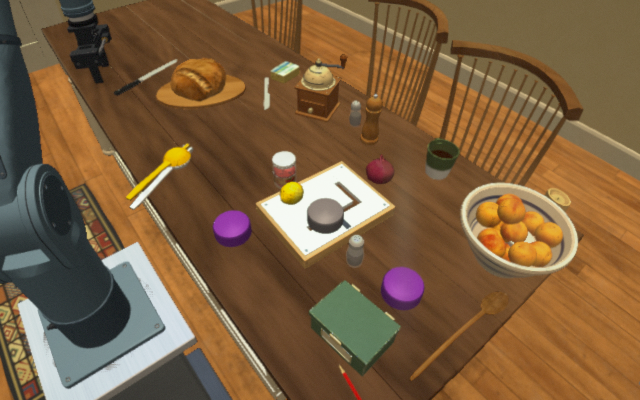

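View pics/side0.png

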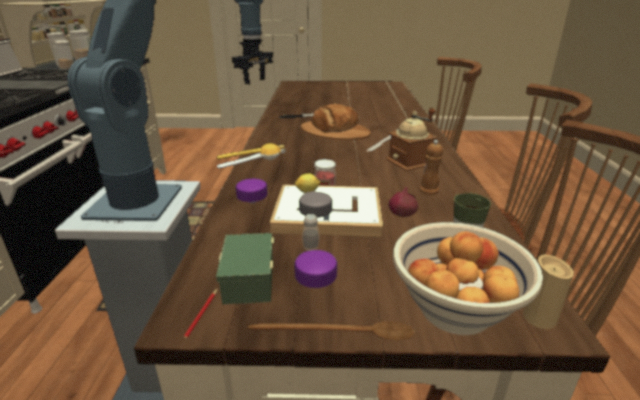

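The scene view shows the slicer with its corners near (340,163), (394,208), (305,260) and (258,207). The grey round holder is at (325,215) on its plate. Round candidates are the grey cap at (325,215) and the purple ones at (232,228) and (403,287). Only the grey one sits on the slot, so it is the food holder. I'll confirm that in an enlarged crop and measure.

```bash
cat > h.py <<'E'
import numpy as np, cv2
from plant import arm, snapshot, get_calibration
def cam(n):
    c=get_calibration(n); f=200/np.tan(np.radians(c["vertical_fov"]/2)); V=np.array(c["view"]); return f,c["cx"],c["cy"],c["k1"],V
def rays(n,px,C=None):
    f,cx,cy,k,V=C or cam(n); p=(np.atleast_2d(px).astype(float)-[cx,cy])/f
    u=p.copy()
    for _ in range(20): u=p/(1+k*(u**2).sum(1,keepdims=True))
    d=np.c_[u[:,0],-u[:,1],-np.ones(len(u))]@V[:3,:3]
    return -V[:3,:3].T@V[:3,3], d
def onz(n,px,z,C=None):
    o,d=rays(n,px,C); return o+d*((z-o[2])/d[:,2])[:,None]
def proj(n,P,C=None):
    f,cx,cy,k,V=C or cam(n); q=np.atleast_2d(P)@V[:3,:3].T+V[:3,3]
    u=np.c_[q[:,0]/-q[:,2],-q[:,1]/-q[:,2]]; return u*(1+k*(u**2).sum(1,keepdims=True))*f+[cx,cy]
def tri(r1,r2):
    A=np.zeros((3,3));b=np.zeros(3)
    for o,d in (r1,r2):
        d=d[0]/np.linalg.norm(d[0]);M=np.eye(3)-np.outer(d,d);A+=M;b+=M@o
    return np.linalg.solve(A,b)
E
python3 - <<'E'
import cv2,numpy as np
from h import *
a=cv2.imread("pics/scene0.png"); b=cv2.imread("pics/side0.png")
c1=cv2.resize(a[140:280,245:405],None,fx=5,fy=4.2857 if 0 else 5,interpolation=cv2.INTER_CUBIC)[:600]
cv2.imwrite("pics/c1.png",c1[:600,:800])
for n,im in (("scene",a),("side",b)):
    hsv=cv2.cvtColor(im,cv2.COLOR_BGR2HSV); 
    m=((hsv[...,2]>175)&(hsv[...,1]<45)).astype(np.uint8)
    k,l,st,ce=cv2.connectedComponentsWithStats(m)
    x,y=(290,235) if n=="scene" else (290,215)
    i=l[y,x]; print(n,i,st[i])
    cs,_=cv2.findContours((l==i).astype(np.uint8),0,2); h=cv2.convexHull(max(cs,key=cv2.contourArea))
    q=cv2.approxPolyDP(h,4,True)[:,0]; print(q.tolist()); print(np.round(onz(n,q,0.04),4).tolist())
E
```

```text
scene 10 [ 261  164  128   91 4252]
[[341, 164], [388, 205], [305, 254], [261, 204]]
[[0.7144, 0.0285, 0.04], [0.7056, -0.1682, 0.04], [0.4418, -0.158, 0.04], [0.4482, 0.0377, 0.04]]
side 22 [275 186  39  35 737]
[[286, 186], [303, 193], [312, 219], [275, 218]]
[[0.4517, 0.0412, 0.04], [0.5062, -0.005, 0.04], [0.5393, -0.1551, 0.04], [0.4424, -0.1521, 0.04]]
```

View pics/c1.png

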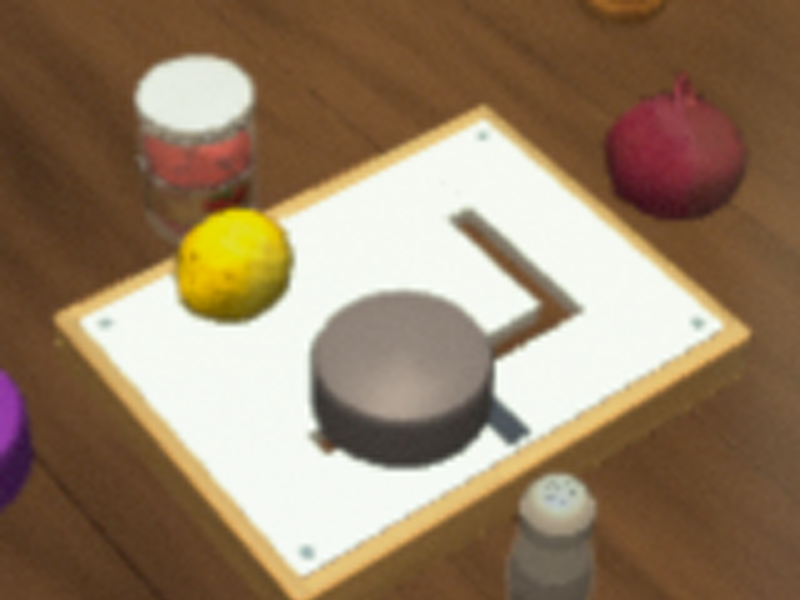

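The crop confirms it: the grey cap, crop (400,375), sits on the L slot, with its corner at crop (565,308) and the bay end at (463,215). Lemon, jar, onion and shaker are as described.

```bash
python3 - <<'E'
from h import *
I={"scene":cv2.imread("pics/scene0.png"),"side":cv2.imread("pics/side0.png")}
H={n:cv2.cvtColor(i,cv2.COLOR_BGR2HSV).astype(int) for n,i in I.items()}
hs=lambda n:(H[n][...,0],H[n][...,1],H[n][...,2])
seeds={"holder":((325,213),(315,203)),"lemon":((291,192),(307,183)),"onion":((379,169),(403,204)),"shaker":((355,250),(311,232))}
for k,sd in seeds.items():
    R=[]
    for n,(x,y) in zip(("scene","side"),sd):
        h,s,v=hs(n)
        m={"lemon":(h>18)&(h<35)&(s>140),"onion":((h>165)|(h<4))&(s>90)&(v>40)&(v<150),"holder":(s<70)&(v<165),"shaker":(s<75)&(v>60)}[k].astype(np.uint8)
        if n=="side" and k in("holder","shaker"):
            yy,xx=np.mgrid[:400,:640]; m&=(yy<214).astype(np.uint8) if k=="holder" else (yy>214).astype(np.uint8)
        m=cv2.morphologyEx(m,cv2.MORPH_OPEN,np.ones((3,3)))
        _,l,st,ce=cv2.connectedComponentsWithStats(m); i=l[y,x]; b=st[i]; print(k,n,i,b[:5],ce[i].round(1))
        R.append(rays(n,[b[0]+(b[2]-1)/2,b[1]+(b[3]-1)/2])); 
    print("   tri",tri(*R).round(4))
c=np.array([.5775,-.065]);t=np.radians(-2.1);Rm=np.array([[np.cos(t),-np.sin(t)],[np.sin(t),np.cos(t)]])
# slot landmarks in crop px -> board frame
for nm,u,z in (("Lcorner outer",(582,310),.04),("inner",(543,306),.04),("bay end L",(450,217),.04),("bay end R",(476,209),.04),("near end",(312,437),.04),
   ("jar lid L",(136,95),.09),("jar lid R",(255,95),.09),("shaker top",(558,490),.09),("frame far",(483,106),.04),("frame R",(749,330),.04),("frame near",(300,600),.04),("frame L",(56,320),.04)):
    p=onz("scene",[245+u[0]/5-.4,140+u[1]/5-.4],z)[0]; print(nm,p.round(4),(Rm.T@(p[:2]-c)).round(4))
E
```

```text
holder scene 10 [ 307  199   42   35 1012] [325.7 215.8]
holder side 21 [299 192  34  22 656] [315.  203.3]
   tri [ 0.5454 -0.1147  0.0652]
lemon scene 4 [280 181  23  23 414] [290.9 192.1]
lemon side 2 [295 172  25  19 315] [306.7 181.2]
   tri [ 0.5171 -0.0028  0.0762]
onion scene 1 [366 157  26  27 483] [378.3 170.3]
onion side 4 [389 189  28  26 431] [401.6 202.5]
   tri [ 0.788  -0.052   0.0374]
shaker scene 35 [347 235  17  30 407] [355.  249.8]
shaker side 2 [ 274  215  105   35 1108] [323.8 223.6]
   tri [ 0.5671 -0.2012  0.0189]
Lcorner outer [ 0.6583 -0.1158  0.04  ] [ 0.0826 -0.0478]
inner [ 0.6441 -0.101   0.04  ] [ 0.0679 -0.0336]
bay end L [ 0.649 -0.02   0.04 ] [0.0698 0.0476]
bay end R [ 0.6644 -0.024   0.04  ] [0.0853 0.0442]
near end [ 0.4949 -0.0967  0.04  ] [-0.0814 -0.0347]
jar lid L [0.5412 0.1192 0.09  ] [-0.043   0.1828]
jar lid R [0.592  0.0796 0.09  ] [0.0092 0.145 ]
shaker top [ 0.538  -0.2224  0.09  ] [-0.0337 -0.1587]
frame far [0.7241 0.0388 0.04  ] [0.1427 0.1091]
frame R [ 0.7173 -0.18    0.04  ] [ 0.1439 -0.1098]
frame near [ 0.4316 -0.1699  0.04  ] [-0.142  -0.1102]
frame L [0.4384 0.0472 0.04  ] [-0.1431  0.107 ]
```

Board centre is about (0.5775, -0.065) with yaw -2.1°, and the holder is at (0.546, -0.104). The corner is at (0.651, -0.108) and the bay end at (0.654, -0.026). I'll approach with the fingers shut.

Call:
apply_moves --targets '[0.1,-0.18,0,23.5,0.1,-0.18,0,23.5,0.1,-0.18,0,23.5,0.1,-0.18,0,23.5,0.1,-0.18,0,23.5]' --gripper 255 --grip_force 20

```text
time: 0.52
position: [0.381, 0.404, 0.2604]
ee_rot: [-0.053, -3.141, 0.001]
contact_force: [0.9, 0.0, 0.0]
grip_width: 0.0568
finger_force: 0.0
```

Call:
apply_moves --targets '[0.08,-0.19,0,0,0.08,-0.19,0,0,0.08,-0.19,0,0,0.08,-0.19,0,0,0.08,-0.19,0,0]'

```text
time: 0.93
position: [0.4606, 0.214, 0.2606]
ee_rot: [-0.057, -3.141, 0.001]
contact_force: [0.7, 0.9, 0.5]
grip_width: 0.0237
finger_force: 0.0
```

Call:
apply_moves --targets '[0,-0.19,0,0,0,-0.19,0,0,0,-0.19,0,0,0,-0.19,0,0,0,-0.19,0,0]'

```text
time: 1.35
position: [0.4594, 0.0215, 0.2606]
ee_rot: [-0.063, -3.14, 0.002]
contact_force: [0.7, -0.5, -0.5]
grip_width: 0.0005
finger_force: 0.0
```

Call:
apply_moves --targets '[-0.006,-0.124,0,0,-0.006,-0.124,0,0,-0.006,-0.124,0,0,-0.006,-0.124,-0.04,0,-0.006,-0.124,-0.08,0]'

```text
time: 1.77
position: [0.4558, -0.1007, 0.1815]
ee_rot: [0.064, 3.135, -0.002]
contact_force: [0.9, 1.2, -1.0]
grip_width: 0.0004
finger_force: 0.0
```

```bash
python3 - <<'E'
from h import *
s=arm.read_state(); print(s["position"],s["joints"].round(2),s["contact_force"])
C=cam("wrist"); w=cv2.cvtColor(snapshot("wrist"),cv2.COLOR_RGB2BGR); cv2.imwrite("pics/w1.png",w)
c=np.array([.5775,-.065]);t=np.radians(-2.1);R=np.array([[np.cos(t),-np.sin(t)],[np.sin(t),np.cos(t)]])
for p in ([-.03,-.04],[.075,-.04],[.075,.042],[-.145,-.112],[.145,.112]): q=R@p+c; print(p,q.round(4),proj("wrist",[*q,.04],C).round(0))
E
```

```text
[ 0.45579086 -0.10072446  0.18151293] [-0.04  0.34  0.19  2.09 -0.1   0.71  1.75] [ 0.87984064  1.23467196 -0.95045739]
[-0.03, -0.04] [ 0.5461 -0.1039] [[325. 276.]]
[0.075, -0.04] [ 0.651  -0.1077] [[325. 356.]]
[0.075, 0.042] [ 0.654  -0.0258] [[396. 355.]]
[-0.145, -0.112] [ 0.4285 -0.1716] [[248. 168.]]
[0.145, 0.112] [0.7265 0.0416] [[447. 399.]]
```

View pics/w1.png

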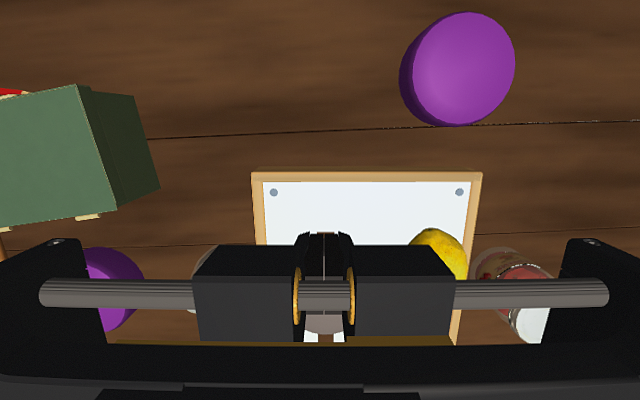

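The wrist view shows the board squared to the gripper: its frame corner is at (251,172), against (248,168) projected. The fingers are above the gap behind the holder, so I'll lower there and push.

Call:
apply_moves --targets '[0,-0.001,-0.04,0,0,-0.001,-0.075,0,0,-0.001,-0.1,0,0,-0.001,-0.104,0,0,-0.001,-0.104,0]'

```text
time: 2.23
position: [0.4534, -0.0981, 0.0763]
ee_rot: [-0.055, -3.138, -0.001]
contact_force: [0.1, -0.5, 1.1]
grip_width: 0.0005
finger_force: 0.0
```

Call:
apply_moves --targets '[0.006,0,0,0,0.012,0,0,0,0.018,-0.001,0,0,0.024,-0.001,0,0,0.03,-0.001,0,0]'

```text
time: 2.65
position: [0.4858, -0.0996, 0.0777]
ee_rot: [0.056, 3.139, -0.0]
contact_force: [-0.6, -0.9, 0.6]
grip_width: 0.0007
finger_force: 0.0
```

Call:
apply_moves --targets '[0.005,0,0,0,0.01,0,0,0,0.015,-0.001,0,0,0.02,-0.001,0,0,0.025,-0.001,0,0]'

```text
time: 3.07
position: [0.5092, -0.1007, 0.0766]
ee_rot: [-0.056, -3.14, -0.0]
contact_force: [-1.7, 0.1, 2.3]
grip_width: 0.0003
finger_force: 1.1
```

Call:
apply_moves --targets '[0.008,-0.001,0,0,0.016,-0.002,0,0,0.024,-0.003,0,0,0.032,-0.003,0,0,0.04,-0.003,0,0]'

```text
time: 3.48
position: [0.5503, -0.1036, 0.0766]
ee_rot: [0.056, 3.141, -0.0]
contact_force: [-1.5, -0.7, -0.9]
grip_width: 0.0007
finger_force: 0.6
```

Call:
apply_moves --targets '[0.006,0,0,0,0.012,0,0,0,0.018,-0.001,0,0,0.024,-0.001,0,0,0.03,-0.001,0,0]'

```text
time: 3.9
position: [0.5797, -0.1047, 0.0767]
ee_rot: [-0.056, -3.141, 0.0]
contact_force: [-0.7, -0.1, -0.6]
grip_width: 0.0005
finger_force: 0.6
```

```bash
python3 - <<'E'
from h import *
s=arm.read_state(); print(s["position"],s["contact_force"])
a=cv2.cvtColor(snapshot("scene"),cv2.COLOR_RGB2BGR); b=cv2.cvtColor(snapshot("side"),cv2.COLOR_RGB2BGR)
cv2.imwrite("pics/p1.png",np.hstack([cv2.resize(a[130:290,240:400],(400,400)),cv2.resize(b[130:250,260:380+0],(400,400))]))
print(proj("scene",[[.651,-.1077,.04],[.697,-.1077,.04]]),proj("side",[[.651,-.1077,.04],[.697,-.1077,.06]]))
E
```

```text
[ 0.57971973 -0.10465946  0.07667987] [-0.7276966  -0.11391355 -0.59922748]
[[356.86418671 201.08184741]
 [369.53454581 193.35961303]] [[354.09475026 210.59960827]
 [371.56746782 204.2534641 ]]
```

View pics/p1.png

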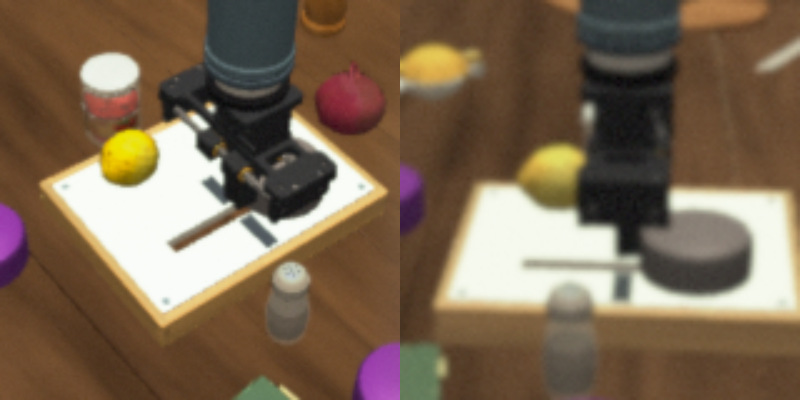

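The holder moves along the slot and the lemon is untouched. Its right edge in the side view is at column 366, against 372 wanted, so about 16 mm remain. I'll push on gently until it stops.

Call:
apply_moves --targets '[0.003,0,0,0,0.006,0,0,0,0.009,0,0,0,0.012,-0.001,0,0,0.015,-0.001,0,0]'

```text
time: 4.42
position: [0.5944, -0.1057, 0.0767]
ee_rot: [-0.056, -3.141, 0.0]
contact_force: [-1.1, 0.2, 0.6]
grip_width: 0.0009
finger_force: 0.9
```

Call:
apply_moves --targets '[0.001,0,0,0,0.002,0,0,0,0.003,0,0,0,0.004,0,0,0,0.004,0,0,0]'

```text
time: 4.83
position: [0.5985, -0.1056, 0.0768]
ee_rot: [0.056, 3.141, -0.0]
contact_force: [-1.5, -0.3, -0.3]
grip_width: 0.0005
finger_force: 0.6
```

Call:
apply_moves --targets '[0.001,0,0,0,0.002,0,0,0,0.003,0,0,0,0.003,0,0,0,0.003,0,0,0]'

```text
time: 5.25
position: [0.6007, -0.1056, 0.0766]
ee_rot: [-0.056, -3.14, -0.0]
contact_force: [-4.8, 0.5, 3.2]
grip_width: 0.0003
finger_force: 2.3
```

Call:
apply_moves --targets '[0.001,0,0,0,0.002,0,0,0,0.002,0,0,0,0.002,0,0,0]'

```text
time: 5.58
position: [0.6009, -0.1056, 0.0763]
ee_rot: [-0.056, -3.136, -0.001]
contact_force: [-10.1, 0.1, 6.9]
grip_width: 0.0004
finger_force: 4.9
```

The force rose to 10 N with no motion, so the holder is at the far corner. Next I'll back off, rise, and go round to the -y side with a quarter turn.

Call:
apply_moves --targets '[-0.01,0,0,0,-0.03,0,0,0,-0.03,0,0.03,-5,-0.03,0,0.06,-12,-0.03,-0.01,0.07,-19]'

```text
time: 6.0
position: [0.5764, -0.1139, 0.1505]
ee_rot: [0.578, 3.081, 0.004]
contact_force: [0.9, -0.5, 0.9]
grip_width: 0.0005
finger_force: 0.0
```

Call:
apply_moves --targets '[0.012,-0.015,0,-7,0.028,-0.03,0,-14,0.044,-0.045,0,-21,0.06,-0.06,0,-28,0.078,-0.074,0,-35]'

```text
time: 6.42
position: [0.6529, -0.1905, 0.1472]
ee_rot: [1.482, 2.767, 0.001]
contact_force: [0.1, -0.7, -0.9]
grip_width: 0.0004
finger_force: 0.0
```

Call:
apply_moves --targets '[0,0,0,-7,0,0,0,-14,0,0,0,-21,0,0,0,-28,0,0,0,-36]'

```text
time: 6.83
position: [0.6525, -0.1895, 0.1469]
ee_rot: [2.249, 2.19, 0.002]
contact_force: [-0.2, -1.1, -0.1]
grip_width: 0.0004
finger_force: 0.0
```

```bash
python3 - <<'E'
from h import *
from scipy.spatial.transform import Rotation as Ro
s=arm.read_state(); print(s["position"],Ro.from_rotvec(s["ee_rot"]).as_matrix().round(3)[:,1],s["joints"].round(2))
w=cv2.cvtColor(snapshot("wrist"),cv2.COLOR_RGB2BGR)
a=cv2.cvtColor(snapshot("scene"),cv2.COLOR_RGB2BGR)
cv2.imwrite("pics/p2.png",np.hstack([cv2.resize(a[130:290,240:400],(400,400)),cv2.resize(w,(400,250))[:, :] if 0 else cv2.copyMakeBorder(cv2.resize(w,(400,250)),0,150,0,0,0)]))
E
```

```text
[ 0.65250876 -0.18945845  0.14693377] [ 1.    -0.026  0.003] [-0.15  0.78  0.58  1.56 -0.5   0.94  0.56]
```

View pics/p2.png

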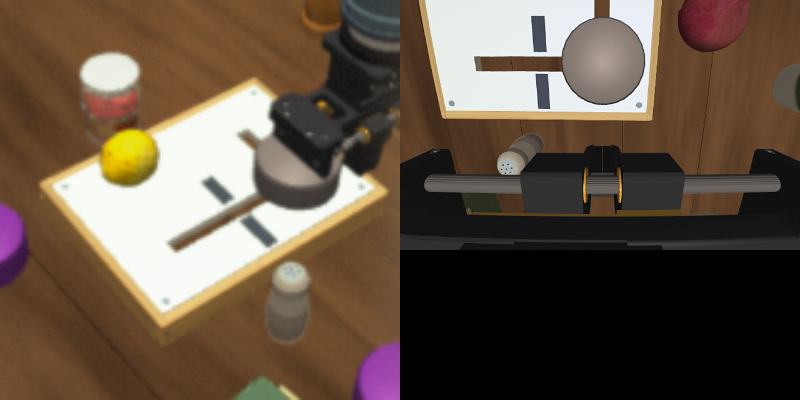

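The holder sits in the corner at picture (603,60), with the bay slot straight above it and the fingers in line at column 603. I'll lower and push along +y.

Call:
apply_moves --targets '[0,0,-0.03,0,0,0,-0.06,0,0,0,-0.07,0,0,0,-0.07,0]'

```text
time: 7.27
position: [0.6497, -0.1886, 0.074]
ee_rot: [-2.239, -2.199, 0.003]
contact_force: [0.0, -0.0, 0.0]
grip_width: 0.0006
finger_force: 0.0
```

Call:
apply_moves --targets '[0,0.006,0,0,0,0.012,0,0,0,0.018,0,0,0,0.024,0,0,0,0.03,0,0]'

```text
time: 7.68
position: [0.6521, -0.1591, 0.078]
ee_rot: [2.242, 2.197, 0.001]
contact_force: [0.2, -1.5, 1.7]
grip_width: 0.0003
finger_force: 1.1
```

Call:
apply_moves --targets '[0,0.005,0,0,0,0.01,0,0,0,0.015,0,0,0.001,0.02,0,0,0.001,0.025,0,0]'

```text
time: 8.1
position: [0.6524, -0.1343, 0.0768]
ee_rot: [2.245, 2.198, -0.0]
contact_force: [-0.2, -2.7, 2.0]
grip_width: 0.0006
finger_force: 1.1
```

Call:
apply_moves --targets '[0,0.006,0,0,0,0.012,0,0,0,0.018,0,0,0.001,0.024,0,0,0.001,0.03,0,0]'

```text
time: 8.52
position: [0.6533, -0.1038, 0.0767]
ee_rot: [-2.244, -2.198, 0.0]
contact_force: [0.1, -1.9, 0.6]
grip_width: 0.0003
finger_force: 1.2
```

Call:
apply_moves --targets '[0,0.004,0,0,0,0.008,0,0,0,0.012,0,0,0.001,0.016,0,0,0.001,0.02,0,0]'

```text
time: 8.93
position: [0.6542, -0.0841, 0.0766]
ee_rot: [-2.244, -2.198, 0.0]
contact_force: [-0.2, -1.5, 1.0]
grip_width: 0.0004
finger_force: 1.0
```

Call:
apply_moves --targets '[0,0.001,0,0,0,0.002,0,0,0,0.003,0,0,0,0.004,0,0,0,0.005,0,0]'

```text
time: 9.35
position: [0.6541, -0.0802, 0.0766]
ee_rot: [2.245, 2.197, -0.001]
contact_force: [-0.3, -4.1, 0.0]
grip_width: 0.0009
finger_force: 2.1
```

Call:
apply_moves --targets '[0,0.001,0,0,0,0.002,0,0,0,0.002,0,0,0,0.002,0,0]'

```text
time: 9.68
position: [0.6541, -0.08, 0.0769]
ee_rot: [2.245, 2.195, -0.003]
contact_force: [0.5, -6.6, -0.2]
grip_width: 0.0005
finger_force: 3.1
```

Call:
apply_moves --targets '[0,0.001,0,0,0,0.002,0,0,0,0.003,0,0,0,0.003,0,0,0,0.003,0,0]'

```text
time: 10.1
position: [0.654, -0.0796, 0.0772]
ee_rot: [2.244, 2.191, -0.006]
contact_force: [-0.4, -12.2, 0.6]
grip_width: 0.0006
finger_force: 5.4
```

Call:
apply_moves --targets '[0,-0.006,0,0,0,-0.02,0,0,0,-0.05,0,0,0,-0.06,0.03,0,0,-0.08,0.06,0]'

```text
time: 10.52
position: [0.6529, -0.1536, 0.1354]
ee_rot: [-2.24, -2.196, 0.002]
contact_force: [2.1, 0.1, 0.3]
grip_width: 0.0005
finger_force: 0.0
```

Call:
apply_moves --targets '[-0.02,-0.03,0.04,0,-0.04,-0.05,0.07,0,-0.05,-0.06,0.11,0,-0.05,-0.06,0.14,0,-0.05,-0.06,0.15,0]'

```text
time: 10.93
position: [0.6049, -0.2184, 0.2936]
ee_rot: [2.244, 2.188, 0.007]
contact_force: [1.4, -0.1, 1.2]
grip_width: 0.0003
finger_force: 0.0
```

```bash
python3 - <<'E'
from h import *
s=arm.read_state(); print(s["time"],s["position"],s["contact_force"])
w=cv2.cvtColor(snapshot("wrist"),cv2.COLOR_RGB2BGR)
a=cv2.cvtColor(snapshot("scene"),cv2.COLOR_RGB2BGR); b=cv2.cvtColor(snapshot("side"),cv2.COLOR_RGB2BGR)
cv2.imwrite("pics/p3.png",np.vstack([np.hstack([cv2.resize(a[130:290,240:400],(400,350)),cv2.resize(w,(400,350))]),cv2.copyMakeBorder(cv2.resize(b[150:250,240:440],(500,250)),0,0,0,300,0)]))
P=[[.654,-.0257,.081],[.651,-.1077,.04]]
print(proj("side",P).round(0),proj("wrist",P).round(0))
h=cv2.cvtColor(w,cv2.COLOR_BGR2HSV); f=(np.array(w).max(2)).astype(int)
np.save("w3.npy",w)
import json; C=cam("wrist"); np.save("C3.npy",np.array([*C[:4],*C[4].ravel()]))
E
```

```text
10.9333 [ 0.60490085 -0.21841945  0.29358337] [ 1.42174934 -0.14896369  1.19862289]
[[354. 184.]
 [354. 211.]] [[367.  -0.]
 [358.  88.]]
```

View pics/p3.png

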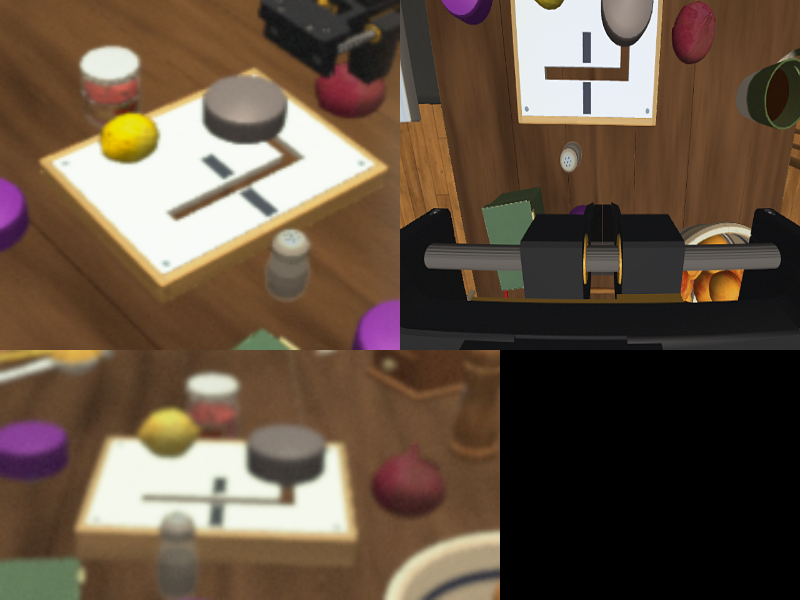

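The holder is parked at the end of the bay, and the lemon, jar, shaker and onion are unmoved. One numeric check of its position before handing in.

```bash
python3 - <<'E'
from h import *
R=[]
for n,P in (("scene",(.654,-.0257,.06)),("side",(.654,-.0257,.06))):
    im=cv2.cvtColor(snapshot(n),cv2.COLOR_RGB2BGR); h=cv2.cvtColor(im,cv2.COLOR_BGR2HSV)
    m=((h[...,1]<70)&(h[...,2]<165)).astype(np.uint8); x,y=proj(n,P)[0].astype(int)
    yy,xx=np.mgrid[:400,:640]; v=202 if n=="side" else 196
    m&=(yy<v).astype(np.uint8)
    m=cv2.morphologyEx(m,cv2.MORPH_OPEN,np.ones((7,7)))
    _,l,st,ce=cv2.connectedComponentsWithStats(m); b=st[l[y,x]]; print(n,b)
    R.append(rays(n,[b[0]+(b[2]-1)/2,b[1]+(b[3]-1)/2]))
print(tri(*R).round(4))
E
```

```text
scene [     0      0    640    400 231086]
side [339 180  31  22 619]
[ 0.6297 -0.0022  0.0205]
```

```bash
python3 - <<'E'
from h import *
print("tri",tri(rays("scene",[338,180]),rays("side",[354,190.5])).round(4))
for n,q in (("side",[354,190.5]),("side",[315.5,202.5]),("scene",[338,180]),("scene",[327.5,216])): print(n,onz(n,q,.0605).round(4))
E
```

```text
tri [ 0.6521 -0.0303  0.0603]
side [[ 0.6538 -0.0266  0.0605]]
side [[ 0.5466 -0.102   0.0605]]
scene [[ 0.6493 -0.0324  0.0605]]
scene [[ 0.5455 -0.1136  0.0605]]
```

The side ray gives (0.654, -0.027) against the bay end at (0.654, -0.026), and the hard stop was felt at 12 N. The arm is clear, so I'm handing in.

```bash
python3 -c "
from plant import arm
print(arm.finish_job())"
```

```text
the job is handed in; nothing more can be done
None
```

The job is handed in: the food holder was pushed to the far corner, then round it to the hard stop at the end of the side bay; the arm is clear and the lemon, salt shaker, jam jar and onion look unmoved in the last pictures, after about 11 s of the 43 s.

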